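# Lock the bench shaker with its tapered pin

### The arm

A 7-joint arm with a two-finger parallel gripper is mounted at the origin on the work surface. World frame = base frame: x ahead of the robot, y to its left, z up, the work surface at z = 0. Lengths are in m, angles in degrees, forces in N, time in s.
With the tool pointing down it reaches from about 0.425 to 0.875 m from the base axis. Payload 4.7 kg.
Tool frame: the origin (TCP) lies between the finger pads; the fingertips stand 25 mm ahead of it and the grasp point (between the pads) lies 6 mm ahead of it (env.tip_reach is the distance from the TCP to the fingertips, in m); z points along the fingers, y is the direction in which the jaws open and shut (so a half turn about z gives the same grasp; the last joint's range is limited). The gripper opens to 87 mm and grips with 3 to 60 N. Pads are 19 mm wide; open, the fingers measure 117 mm over their backs; the gripper's body (75 mm by 190 mm) begins 51 mm behind the grasp point.
Start: joints at [-72.13, 18.392, -4.016, 83.108, 1.295, 78.541, -3.26], TCP at [0.191, 0.621, 0.248] pointing down, gripper open.
Joint ranges: [-163.93, 163.93], [-17.29, 119.83], [-79.2, 71.16], [3.27, 140.29], [-89.18, 269.18], [5.43, 117.66], [-154.24, 154.24]. Speed limits (degrees/s): [147.25, 147.25, 180, 180, 180, 180, 180].

### API

Orientations are given as [roll, pitch, yaw] about the fixed x, y, z axes, in that order (R = Rz(yaw) Ry(pitch) Rx(roll)).
In Python, from cell import env, viewer, job gives the robot as it stands.
- The arm moves only by the tool move_arm, never from a script. Its argument "steps" is a list of rows, each a list of 7 numbers: the finger opening in cm, from 0 to 8.7, then the shift along the tool's x, y, z in cm, then the turn, a rotation vector about the tool's x, y, z in rad. In form: [[fingers, tx, ty, tz, wx, wy, wz], ...]. A call has 1 to 5 rows; each row shifts and turns the commanded pose from where the row before left it, along the tool's axes as they then stand; what a row does not reach is not made up. A row lasts 1/12 s, in which the tool goes at most 41.7 mm and 7.16 degrees, less where a joint would pass 70% of its speed; a pose out of reach is approached as far as the arm can. A call is refused whole if a number of a shift passes 4.17 or a number of a turn 0.125, either way. A call with a gripper value outside its range is refused whole. The fingers move at their own pace and stop on an object; "force" is the grip in N (left out, the last holds). Time passes only in rows, so rows that do not move let the fingers close. It gives the time, the measured TCP pose, the force and the opening at its end, in the units of the state.
- env.get_obs(): the state, without advancing time (a new reading comes with each control period).
- viewer.read_camera(name): name is "scene" or "top"; returns a dict with "img" (420x560x3 uint8, red, green, blue), "vfov" (degrees; the focal length in pixels is half the picture's height over the tangent of half this angle, whatever the lens; pixels are square), "cx", "cy" (the principal point, pixels), "extrinsics" (4x4, takes a point from world to camera coordinates). Camera axes: x right, y down, z forward; pixel columns grow to the right and rows downward; lengths in m; the calibration is good to about 2 mm. A picture is of the moment at which its call begins. There is no depth.
- job.sign_off(): hands the job in, once; it reports no verdict.
The state is a dict: "time_s": time; "qpos": joint angles; "joint_velocities": joint speeds; "effort": joint torques, N m; "tool_pos": TCP position; "tool_rot": TCP orientation; "force": force on the tool from outside, world axes, zero at the start; "wrist_torque": the same for the moment, N m; "grip_width": finger opening in m.
Only numpy, scipy, OpenCV 4.12 (cv2) and the standard library are available. Lean on these libraries where they do the work, as an engineer would, in place of code of your own. Each camera call takes 0.05 s, during which the arm holds its last target.

### The job

Lock the shaker for loading: take the red-headed tapered pin out of its green stand, put it down through the platform's lock hole, feel for the holes underneath and work the pin fully home, so that it pulls platform and hidden carriage into line with the housing and its collar rests flush on the platform. Work gently, never force the pin against a layer that blocks it, and let go of it at the end. Leave everything else on the bench where it is.

Things in the scene. Friction and masses are not known exactly. Their poses are not given: they have to be found in the camera images.
- pin: Locking pin, upright in the stand, 0.15 kg. Red square grip 24 x 24 mm, 40 mm tall; below it a steel collar 30 mm wide, 5 mm thick, then a 44 mm steel taper, 16 mm wide at the collar, 10 mm at its flat tip. Origin: on the axis at the collar's underside (rests on the stand; on the platform when home). z up towards the grip (grip from z = 5 to 45 mm); x, y normal to the grip's flat sides.
- pin_tip (a point): Centre of the pin's flat tip, 44 mm below the pin's origin.
- stand: Fixed green block 70 x 70 x 60 mm with an upright through hole 17.6 mm wide in its middle, in which the pin stands. Origin: centre of its underside, z up. It may stand to either side of the shaker.
- shaker: Fixed low bench shaker, white housing 250 mm (x) by 200 mm (y); origin: centre of its underside on the table, z up, black panel facing -x. Over it lie a brass carriage and on top an aluminium platform (top face 90 mm above the table), not touching one another; both slide along the shaker's y only. Clamped dishes stand 16 mm above the platform, the nearest 80 mm from the hole.
- lock_bore (a point): The lined-up position: on the axis of the fixed housing bore, at the level of the platform's top face. Its axes are the shaker's (y is the sliding direction). Platform and carriage holes must end on this axis.
- platform_hole (a point): Centre of the platform's round lock hole (17.2 mm wide, 8 mm deep), at its top face; moves with the platform.
- platform (a joint): Platform's slide along the shaker's y, in m: 0 lined up with the housing bore, -0.006 to 0.034; takes about 2 N to slide and stays where left.
- carriage_level (a point): Fixed point on the bore axis at the level of the carriage's top face, 12 mm below the platform's top. Carriage 8 mm thick, its hole 15.4 mm wide. Its slide is NOT measured: the hole starts 5 to 30 mm from the axis towards +y (stops at -6 and 34), so the tip may land on solid brass. Lift about 2 mm, shift along y still inside the platform's hole, feel again. It takes 4 N to slide, stays where left.
- housing_level (a point): Fixed point at the mouth of the housing bore (13.8 mm wide, 26 mm deep), 24 mm below the platform's top. Once the tip is in the carriage's hole, moving the pin along y carries platform and carriage with it into line with this bore.
- jar_amber: Amber glass jar with black cap, 60 mm across, 100 mm tall; bystander, leave alone. Origin: centre of its underside.
- bottle_clear: Clear bottle with black cap, 64 mm across, 150 mm tall; bystander, leave alone. Origin: centre of its underside.
- dish_a: Culture dish, greenish, 90 mm across, 16 mm tall; bystander, leave alone. Origin: centre of its underside.
- dish_b: Culture dish, greenish, 90 mm across, 16 mm tall; bystander, leave alone. Origin: centre of its underside.
- dish_stack: Stack of tan culture dishes, 90 mm across, 62 mm tall; bystander, leave alone. Origin: centre of its underside.
- beaker: Empty glass beaker, 60 mm across, 70 mm tall; bystander, leave alone. Origin: centre of its underside.
- tip_box: Fixed blue tip box with pale lid, 89 x 124 x 64 mm tall, on the other side of the shaker from the stand; bystander. Origin: centre of its underside.
There are look-alikes about, which are no part of the job. There is more than one size of the stand; the job needs the smaller.

How it is judged:
By the outcome, as a careful person would: the job done as asked, in the order asked, and still so for the second after the job is handed in, with the robot touching nothing.
It also fails if it takes over 51 s, if anything falls off the work surface, if the arm or the gripper's body presses on something with over 40 N, if the wrist force passes 120 N, or if a joint passes its speed limit or range.

## Working session

There is one attempt and no reset: what is moved stays moved. The work goes in short steps, Python scripts to look and compute and a tool call to move; the robot and the scene stay as the last step left them, time stands still between calls to the robot, and variables do not carry over. Pictures are saved under pics/ and viewed, and the job is handed in when it is done.

Besides the shell and the picture viewer there is one more tool, called after ">>>" by a JSON object that holds its "op" and its "data". move_arm: Moves the arm, as the interface text tells. Its arguments: {"type":"object","properties":{"steps":{"type":"array"},"force":{"type":"number"}},"required":["steps"]}

```bash
ls; mkdir -p pics; python3 - <<'E'
from cell import env, viewer, job
import cv2, numpy as np
o=env.get_obs(); print({k:np.round(v,4) for k,v in o.items()}, env.tip_reach)
for n in ("scene","top"):
    c=viewer.read_camera(n); cv2.imwrite(f"pics/{n}0.png",c["img"][:,:,::-1]); print(n,c["vfov"],c["cx"],c["cy"],np.round(c["extrinsics"],4).tolist())
    np.savez(f"{n}0.npz",**c)
E
```

```text
pics
{'time_s': np.float64(0.0), 'qpos': array([-72.1288,  18.4407,  -4.0165,  83.1773,   1.2958,  78.5411,
        -3.2608]), 'joint_velocities': array([-0.0068,  0.0585, -0.0716, -0.0112, -0.0283, -0.0862,  0.0312]), 'effort': array([-0.00000e+00, -4.91281e+01, -4.04000e-01, -3.12530e+01,
       -6.41000e-02,  4.37000e-02,  2.00000e-04]), 'tool_pos': array([0.1906, 0.6209, 0.2464]), 'tool_rot': array([-1.798862e+02,  6.300000e-03,  1.629389e+02]), 'force': array([-0.1683,  0.6222,  0.2911]), 'wrist_torque': array([0.0089, 0.0066, 0.0104]), 'grip_width': np.float64(0.0868)} 0.025
scene 57.46884790382588 281.7159969256596 206.04951023954368 [[-0.7721, 0.6353, 0.0154, 0.3936], [0.3411, 0.4347, -0.8335, -0.1223], [-0.5362, -0.6383, -0.5523, 1.3197], [0.0, 0.0, 0.0, 1.0]]
top 56.87541486326583 278.2372824176793 208.19712978361582 [[-0.0067, -1.0, 0.0002, 0.0125], [-0.9807, 0.0065, -0.1955, 0.5175], [0.1955, -0.0016, -0.9807, 1.1961], [0.0, 0.0, 0.0, 1.0]]
```

View pics/scene0.png

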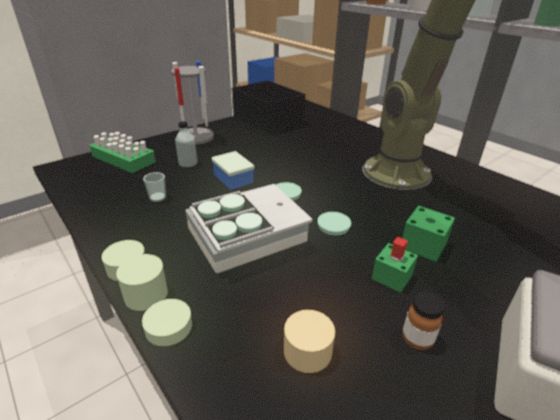

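View pics/top0.png

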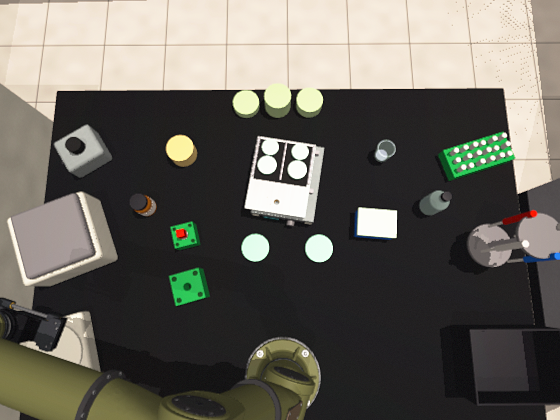

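The top view shows two green stands. The smaller one at (184,235) holds the red-headed pin, and the larger one at (188,286) is empty and is the look-alike. The shaker is at (285,180), with its lock hole near (277,202). I'll enlarge these to confirm.

```bash
python3 - <<'E'
import cv2, numpy as np
t=cv2.imread("pics/top0.png"); s=cv2.imread("pics/scene0.png")
def cr(im,x,y,w,h,f): return cv2.resize(im[y:y+h,x:x+w],None,fx=f,fy=f,interpolation=cv2.INTER_CUBIC)
a=cr(t,160,210,60,100,4.0); b=cr(t,235,130,100,100,4); 
cv2.imwrite("pics/crop_t.png",np.hstack([a,b]))
a=cr(s,365,200,100,100,4); b=cr(s,180,170,140,100,3)
b=cv2.copyMakeBorder(b,0,100,0,0,cv2.BORDER_CONSTANT)[:400]
b=b[:, :400]
cv2.imwrite("pics/crop_s.png",np.hstack([a,b]))
E
```

```text
(no output)
```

View pics/crop_t.png

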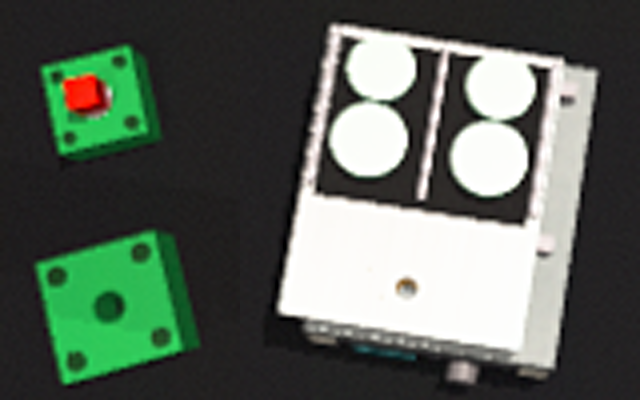

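View pics/crop_s.png

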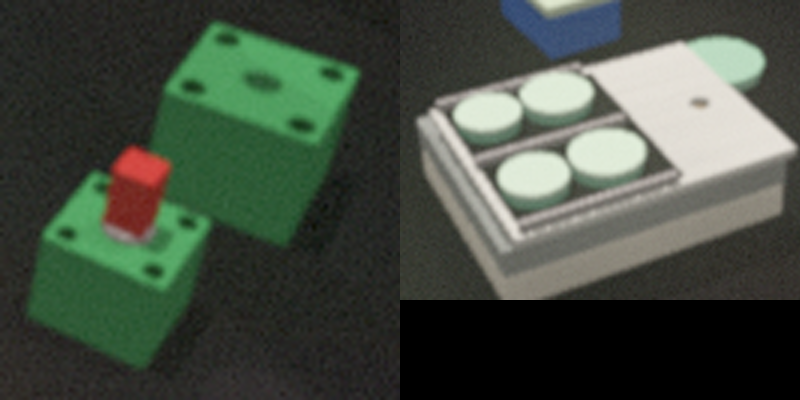

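The crops confirm it: the red pin stands in the small stand, and the empty stand is larger. In the shaker crop the platform is shifted left (+y) and exposes the housing ledge on the right. Next I'll measure.

```bash
cat > h.py <<'E'
import cv2, numpy as np
def load(n): return dict(np.load(n,allow_pickle=True))
def ray(c,u,v):
    f=c["img"].shape[0]/2/np.tan(np.radians(float(c["vfov"]))/2)
    d=np.array([(u-c["cx"])/f,(v-c["cy"])/f,1.0]); E=c["extrinsics"]; R=E[:3,:3]
    return -R.T@E[:3,3], R.T@d
def onz(c,u,v,z):
    o,d=ray(c,u,v); return o+d*(z-o[2])/d[2]
def proj(c,p):
    f=c["img"].shape[0]/2/np.tan(np.radians(float(c["vfov"]))/2)
    q=c["extrinsics"]@np.r_[p,1]; return np.array([c["cx"]+f*q[0]/q[2],c["cy"]+f*q[1]/q[2]])
E
python3 - <<'E'
from h import *
for n in ("top","scene"):
    c=load(n+"0.npz"); im=c["img"].astype(int); hsv=cv2.cvtColor(c["img"],cv2.COLOR_RGB2HSV)
    R,G,B=im[...,0],im[...,1],im[...,2]
    x0,x1,y0,y1=(165,205,215,255) if n=="top" else (365,425,230,290)
    red=((R>110)&(G<70)&(B<70)); red[:y0]=0;red[y1:]=0;red[:,:x0]=0;red[:,x1:]=0
    ys,xs=np.nonzero(red); print(n,"red",red.sum(),xs.mean(),ys.mean(),xs.min(),xs.max(),ys.min(),ys.max())
    # brightness values
    if n=="top":
        sub=im[215:255,165:205]
        print("G rows");print("\n".join(" ".join("%3d"%v for v in G[y,166:204]) for y in range(218,252)))
        print("R");print("\n".join(" ".join("%3d"%v for v in R[y,172:196]) for y in range(224,246)))
    else:
        print("\n".join(" ".join("%3d"%v for v in R[y,385:412]) for y in range(234,264)))
E
```

```text
top red 71 180.88732394366198 233.04225352112675 176 186 229 237
G rows
 32  30  30  32  31  33  30  31  30  30  30  31  29  32  32  31  30  30  32  31  30  33  31  30  30  33  34  33  32  30  32  32  32  31  32  32  33  30
 32  31  31  29  30  30  32  31  29  30  33  29  31  30  30  29  33  32  33  30  33  32  31  28  31  32  30  31  32  31  32  30  29  30  33  31  31  31
 28  30  33  31  32  31  32  29  31  33  30  28  30  31  30  29  33  32  30  31  27  31  28  27  25  25  27  25  32  31  30  30  31  31  32  32  33  33
 33  31  30  32  30  33  29  30  30  31  30  33  31  31  29  31  29  28  27  22  21  20  37  66  85 116  77  34  22  29  29  30  31  31  32  34  32  33
 31  30  31  30  29  31  33  31  32  36  28  29  30  27  28  24  23  19  34  65  84 121 130 149 162 205 146  57  34  25  28  29  29  29  29  30  33  32
 32  30  31  30  32  30  30  30  30  28  27  23  24  19  37  65  81 120 128 151 169 209 194 178 165 194 172  80  64  43  30  29  29  31  33  33  31  30
 31  32  29  30  30  30  27  26  26  23  37  65  81 119 127 150 168 210 208 206 207 191 109  69  84 151 191  89  86 
[... 8860 characters left out ...]
 118 119 126 123 114  80  69  68  76  81  80  75  65
 80  82  82  83  79  86 101 126 138 145 151 149 138 125 116 118 126 123 105  73  60  56  66  77  87  83  85
 83  83  83  86  82  80  90  99 112 127 145 148 141 130 119 122 116 111  78  60  55  59  63  79  86  89  86
 86  88  83  82  77  80  83  85  85  97 107 117 120 118 111 102  97  86  69  61  55  61  71  84  89  89  86
 86  93  84  82  85  86  82  81  83  80  87  88  93  99  97  86  79  60  56  57  64  66  82  87  85  88  85
 80  86  83  86  86  85  80  82  81  86  84  84  86  89  88  77  76  67  59  61  65  74  85  86  86  86  86
 71  76  80  82  88  91  86  83  88  82  88  84  85  87  90  85  83  81  79  72  79  88  88  86  89  87  75
```

```bash
python3 - <<'E'
from h import *
c=load("top0.npz"); g=cv2.cvtColor(c["img"],cv2.COLOR_RGB2GRAY).astype(int)
print("\n".join(" ".join("%3d"%v for v in g[y,268:288]) for y in range(193,212)))
c=load("scene0.npz"); g=cv2.cvtColor(c["img"],cv2.COLOR_RGB2GRAY).astype(int)
print("\n".join(" ".join("%3d"%v for v in g[y,270:292]) for y in range(197,212)))
E
```

```text
251 251 251 251 251 252 252 252 252 252 251 252 252 252 252 252 252 252 252 253
252 251 252 251 252 252 252 252 252 252 251 252 252 252 252 252 252 252 253 253
251 251 252 251 252 252 252 252 252 252 251 252 252 252 252 252 252 252 253 253
251 251 252 251 252 252 252 252 252 252 252 252 252 252 252 252 252 252 253 253
252 252 252 251 252 252 252 253 254 253 252 252 252 252 252 252 252 253 253 253
251 252 252 252 253 253 254 254 253 252 254 253 253 252 252 252 252 253 253 253
251 252 252 252 253 254 251 224 187 205 247 255 254 252 252 252 252 253 253 253
252 252 252 252 254 254 197 109  98 105 158 244 255 253 252 252 253 253 253 253
252 252 252 252 254 250 142 146 103 109 121 217 255 253 252 252 253 253 253 253
252 252 252 253 254 248 171 192 152 146 128 215 255 253 252 252 253 253 253 253
252 252 250 253 254 252 210 202 202 191 180 247 255 252 252 252 253 253 253 253
252 251 247 253 253 254 252 238 222 225 245 255 253 252 252 253 253 253 253 253
253 252 252 253 253 253 254 254 252 253 255 253 252 252 252 253 253 253 253 253
253 252 253 253 252 253 253 253 253 253 253 253 252 252 252 
[... 1039 characters left out ...]
 222 222 222 224 218 198 165 147 140 136 139 170 206 221 223 224 225 223 225 225 222
222 222 222 222 223 221 208 198 181 170 166 171 192 212 222 224 223 225 224 224 224 223
221 222 223 222 223 223 221 218 213 206 203 207 216 222 224 222 222 222 223 224 223 224
221 224 223 223 224 223 224 223 223 222 219 222 222 223 222 222 222 222 223 222 222 222
223 222 222 223 222 224 223 223 223 221 222 222 221 223 222 223 221 223 222 223 223 223
223 222 221 222 223 222 221 222 221 221 221 223 223 222 222 222 221 223 221 223 223 223
222 222 222 221 220 221 221 220 223 222 222 223 223 223 223 222 222 222 223 223 223 222
220 221 220 221 222 221 221 222 221 223 221 221 222 222 223 222 222 222 224 223 223 223
```

```bash
python3 - <<'E'
from h import *
T=load("top0.npz"); S=load("scene0.npz")
def cen(w,x0,y0):
    ys,xs=np.mgrid[:w.shape[0],:w.shape[1]]; return (w*xs).sum()/w.sum()+x0,(w*ys).sum()/w.sum()+y0
g=cv2.cvtColor(T["img"],cv2.COLOR_RGB2GRAY).astype(float)
w=np.clip((250-g[196:207,271:283])/50,0,1); ct=cen(w,271,196)
g=cv2.cvtColor(S["img"],cv2.COLOR_RGB2GRAY).astype(float)
w=np.clip((219-g[198:209,272:287])/30,0,1); cs=cen(w,272,198)
print("hole",ct,onz(T,*ct,.09),cs,onz(S,*cs,.09))
# red top face
im=T["img"].astype(float); R=im[...,0];G=im[...,1]
w=np.clip((R[226:241,172:190]-140)/100,0,1)*(G[226:241,172:190]<100); ct=cen(w,172,226)
im=S["img"].astype(float); R=im[...,0];G=im[...,1]
w=np.clip((R[234:262,388:412]-150)/45,0,1)*(G[234:262,388:412]<120); cs=cen(w,388,234)
print("pin top",ct,onz(T,*ct,.105),cs,onz(S,*cs,.105))
# stand top face in top view
im=T["img"].astype(float)
m=((im[...,1]>125)&(im[...,0]<100)).astype(np.uint8); m2=np.zeros_like(m); m2[216:252,165:205]=m[216:252,165:205]
cn=max(cv2.findContours(m2,cv2.RETR_EXTERNAL,cv2.CHAIN_APPROX_NONE)[0],key=cv2.contourArea)
P=np.array([onz(T,*p,.06)[:2] for p in cn[:,0].astype(float)]).astype(np.float32)
r=cv2.minAreaRect(P); print("stand top",r)
# scene face
im=S["img"].astype(float)
m=((im[...,1]>120)&(im[...,0]<110)&(im[...,2]<130)).astype(np.uint8); m2=np.zeros_like(m); m2[230:292,365:418]=m[230:292,365:418]
cv2.imwrite("pics/m.png",cv2.resize(m2[225:295,360:420]*255,None,fx=6,fy=6))
# big stand
m=((T["img"][...,1]>125)&(T["img"][...,0]<100)).astype(np.uint8); m[:262]=0;m[310:]=0;m[:,:160]=0;m[:,215:]=0
cn=max(cv2.findContours(m,cv2.RETR_EXTERNAL,cv2.CHAIN_APPROX_NONE)[0],key=cv2.contourArea)
P=np.array([onz(T,*p,.08)[:2] for p in cn[:,0].astype(float)]).astype(np.float32); print("big",cv2.minAreaRect(P))
E
```

```text
hole (np.float64(276.2343129467832), np.float64(201.37410643367753)) [0.5315643  0.01521822 0.09      ] (np.float64(279.44191919191917), np.float64(203.75378787878788)) [0.53571943 0.02025332 0.09      ]
pin top (np.float64(179.8529767040552), np.float64(232.59810181190682)) [0.43324638 0.30833958 0.105     ] (np.float64(400.0234651237544), np.float64(241.40469302475088)) [0.43932319 0.31343388 0.105     ]
stand top ((0.4337368309497833, 0.3087000846862793), (0.07001063972711563, 0.0710255578160286), 13.821839332580566)
big ((0.2734355330467224, 0.28657767176628113), (0.09178735315799713, 0.09253105521202087), 15.759622573852539)
```

```bash
python3 - <<'E'
from h import *
T=load("top0.npz"); 
# platform + housing edges at 6x
im=T["img"][125:235,235:335]; im=(255*(im/255.)**0.6).astype(np.uint8)
b=cv2.resize(im,None,fx=5,fy=5,interpolation=cv2.INTER_CUBIC)
cv2.imwrite("pics/shk.png",b[:,:,::-1])
S=load("scene0.npz"); im=S["img"][180:268,180:320]
cv2.imwrite("pics/shk_s.png",cv2.resize(im,None,fx=5,fy=5,interpolation=cv2.INTER_CUBIC)[:,:,::-1])
E
```

```text
(no output)
```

View pics/shk.png

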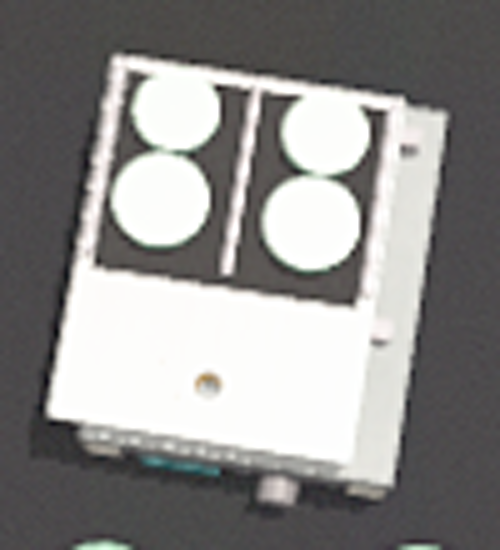

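View pics/shk_s.png

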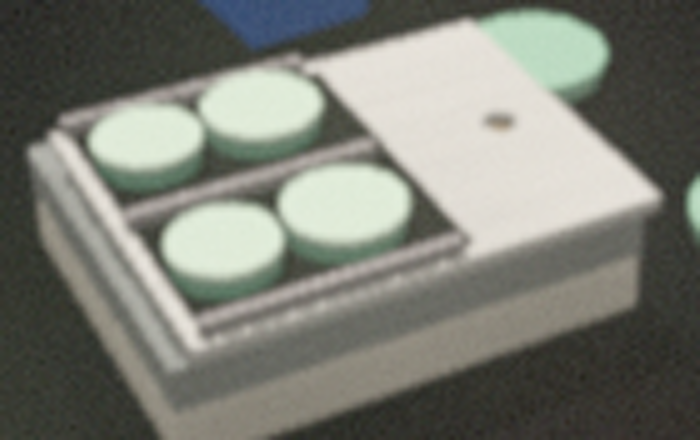

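```bash
python3 - <<'E'
from h import *
T=load("top0.npz")
def w(x,y,z): return onz(T,(x+.5)/5-.5+235,(y+.5)/5-.5+125,z)[:2]
P={k:w(*v,.09) for k,v in dict(TL=(115,57),TR=(405,98),BL=(48,418),BR=(348,468)).items()}
H={k:w(*v,.062) for k,v in dict(TR=(447,110),BR=(395,487)).items()}
for k,v in P.items(): print(k,v.round(4))
for k,v in H.items(): print("H",k,v.round(4))
a=lambda d:np.degrees(np.arctan2(d[1],d[0]))
print(a(P["TL"]-P["BL"]),a(P["TR"]-P["BR"]),a(P["BL"]-P["BR"])-90,a(P["TL"]-P["TR"])-90,a(H["TR"]-H["BR"]))
print([np.linalg.norm(P[i]-P[j]) for i,j in("TL BL".split(),"TR BR".split(),"TL TR".split(),"BL BR".split())])
# precise edge fits: threshold crossings along rows/cols
g=cv2.cvtColor(T["img"],cv2.COLOR_RGB2GRAY).astype(float)
pts=[]
for r in range(150,205):   # left edge
    row=g[r,235:265]; i=np.argmax(row>140); pts.append((235+i-1+(140-row[i-1])/(row[i]-row[i-1]),r))
L=np.array([onz(T,*p,.09)[:2] for p in pts]); 
pts=[]
for c in range(250,300):
    col=g[222:195:-1,c]; i=np.argmax(col>235); pts.append((c,222-(i-1+(235-col[i-1])/(col[i]-col[i-1]))))
F=np.array([onz(T,*p,.09)[:2] for p in pts])
for n,Q in (("left",L),("front",F)):
    vx,vy,x0,y0=cv2.fitLine(Q.astype(np.float32),cv2.DIST_HUBER,0,.01,.01).ravel(); print(n,np.degrees(np.arctan2(vy,vx)),x0,y0, np.std((Q-[x0,y0])@[-vy,vx]))
# red top rect
im=T["img"].astype(int); m=((im[...,0]>200)&(im[...,1]<100)).astype(np.uint8); m[:224]=0;m[242:]=0;m[:,:170]=0;m[:,190:]=0
cn=max(cv2.findContours(m,cv2.RETR_EXTERNAL,cv2.CHAIN_APPROX_NONE)[0],key=cv2.contourArea)
print("red",cv2.minAreaRect(np.array([onz(T,*p,.105)[:2] for p in cn[:,0].astype(float)]).astype(np.float32)))
E
```

```text
TL [0.7483 0.0742]
TR [ 0.7191 -0.1126]
BL [0.5105 0.1151]
BR [ 0.4776 -0.0711]
H TR [ 0.7211 -0.143 ]
H BR [ 0.4701 -0.1026]
-9.746380886678923 -9.751707740421077 -10.000144044150531 -8.881617792084171 -9.143260767667735
[np.float64(0.24128977562683102), np.float64(0.244981382357802), np.float64(0.18911542324515393), np.float64(0.18907296187310538)]
left -10.2795 0.6114821 0.09874688 0.0005038327112024115
front 80.222015 0.49267286 -0.0058582737 0.0004711073231789392
red ((0.43278777599334717, 0.3080313801765442), (0.022486478090286255, 0.02241104654967785), 13.447800636291504)
```

```bash
cat > plan.py <<'E'
import numpy as np
from cell import env
from scipy.spatial.transform import Rotation as Ro
def plan(pos,yaw,n,dz_cmd=0.0,start=None):
    o=env.get_obs(); p=np.array(o["tool_pos"] if start is None else start); R=Ro.from_euler("xyz",[180,0,o["tool_rot"][2]],degrees=True)
    R2=Ro.from_euler("xyz",[180,0,yaw],degrees=True)
    rv=(R.inv()*R2).as_rotvec()
    step=(np.array(pos)-p)/n
    for i in range(n):
        print(np.r_[(R.inv().apply(step)*100).round(2),(rv/n).round(4)].tolist()); R=R*Ro.from_rotvec(rv/n)
def st():
    o=env.get_obs(); print("t",round(float(o["time_s"]),2),"p",np.round(o["tool_pos"],4),"r",np.round(o["tool_rot"],2),"F",np.round(o["force"],2),"g",round(float(o["grip_width"]),4))
E
python3 - <<'E'
from plan import *
plan([.435,.310,.18],193.8,10)
E
```

```text
[-3.25, -2.26, 0.67, -0.0, 0.0, -0.0539]
[-3.12, -2.43, 0.67, -0.0, 0.0, -0.0539]
[-2.99, -2.59, 0.67, -0.0, 0.0, -0.0539]
[-2.84, -2.75, 0.67, -0.0, 0.0, -0.0539]
[-2.69, -2.9, 0.67, -0.0, 0.0, -0.0539]
[-2.53, -3.04, 0.67, -0.0, 0.0, -0.0539]
[-2.36, -3.17, 0.67, -0.0, 0.0, -0.0539]
[-2.19, -3.29, 0.67, -0.0, 0.0, -0.0539]
[-2.01, -3.41, 0.67, -0.0, 0.0, -0.0539]
[-1.82, -3.51, 0.67, -0.0, 0.0, -0.0539]
```

>>> {"op": "move_arm", "data": {"steps": [[8.7, -3.25, -2.25, 0.65, 0, 0, -0.054], [8.7, -3.1, -2.45, 0.65, 0, 0, -0.054], [8.7, -3.0, -2.6, 0.65, 0, 0, -0.054], [8.7, -2.85, -2.75, 0.65, 0, 0, -0.054], [8.7, -2.7, -2.9, 0.65, 0, 0, -0.054]]}}

```text
time_s: 0.52
tool_pos: [0.3137, 0.4638, 0.2143]
tool_rot: [-180.0, -0.0, 178.6]
force: [-0.2, 0.6, -0.8]
grip_width: 0.0868
```

>>> {"op": "move_arm", "data": {"steps": [[8.7, -2.5, -3.05, 0.65, 0, 0, -0.054], [8.7, -2.35, -3.15, 0.65, 0, 0, -0.054], [8.7, -2.2, -3.3, 0.65, 0, 0, -0.054], [8.7, -2.0, -3.4, 0.65, 0, 0, -0.054], [8.7, -1.8, -3.5, 0.65, 0, 0, -0.054]]}}

```text
time_s: 0.93
tool_pos: [0.4353, 0.3086, 0.1821]
tool_rot: [180.0, -0.0, -166.0]
force: [-0.2, 0.1, -0.2]
grip_width: 0.0866
```

>>> {"op": "move_arm", "data": {"steps": [[8.7, 0, 0, 0, 0, 0, 0], [8.7, 0, 0, 0, 0, 0, 0]]}}

```text
time_s: 1.1
tool_pos: [0.436, 0.3075, 0.1818]
tool_rot: [-179.9, -0.1, -166.5]
force: [-0.4, 0.3, 0.2]
grip_width: 0.0874
```

```bash
python3 - <<'E'
from plan import *
st()
from cell import viewer
import cv2
for n in ("scene","top"):
    c=viewer.read_camera(n); np.savez(n+"1.npz",**c)
    x,y=(320,170) if n=="scene" else (130,180)
    cv2.imwrite(f"pics/{n}1.png",cv2.resize(c["img"][y:y+110,x:x+110,::-1],None,fx=5,fy=5,interpolation=cv2.INTER_CUBIC))
E
```

```text
t 1.1 p [0.436  0.3075 0.1818] r [-1.7994e+02 -7.0000e-02 -1.6649e+02] F [-0.36  0.28  0.21] g 0.0874
```

View pics/scene1.png

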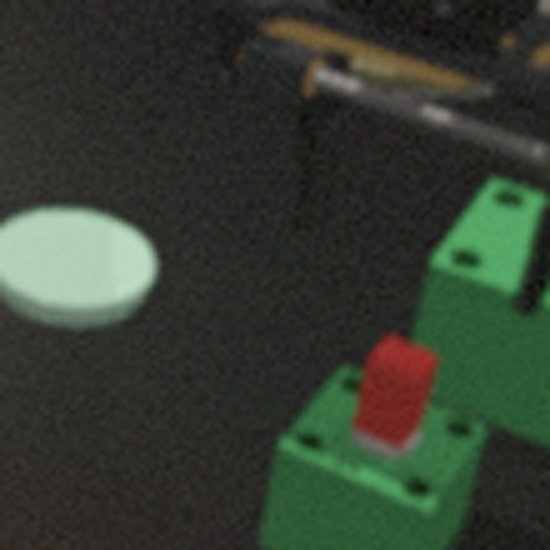

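View pics/top1.png

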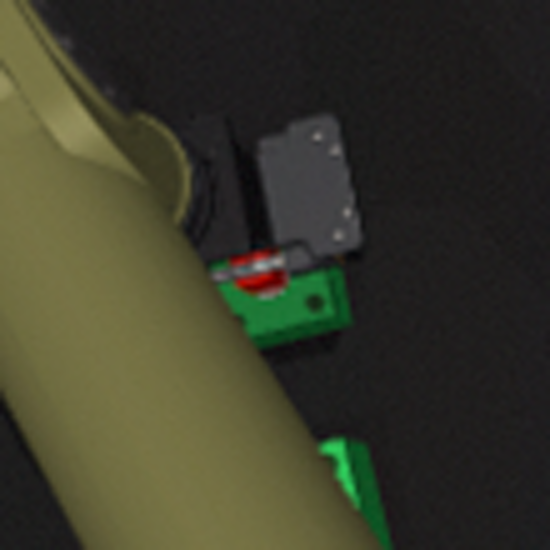

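The top view shows the gripper over the small stand, with the red head peeking out at crop (260,270). The scene view shows the pin clear below it. Descending around the grip with the fingers wide open.

>>> {"op": "move_arm", "data": {"steps": [[8.7, 0, 0.25, 2.9, 0, 0, -0.005], [8.7, 0, 0, 2.9, 0, 0, 0], [8.7, 0, 0, 1.5, 0, 0, 0], [8.7, 0, 0, 1.2, 0, 0, 0], [8.7, 0, 0, 0, 0, 0, 0]]}}

```text
time_s: 1.62
tool_pos: [0.4316, 0.3134, 0.0951]
tool_rot: [-179.9, -0.2, -165.7]
force: [0.5, -0.7, -0.1]
grip_width: 0.0869
```

```bash
python3 - <<'E'
from plan import *
st()
from cell import viewer
import cv2
for n in ("scene","top"):
    c=viewer.read_camera(n); np.savez(n+"2.npz",**c)
    x,y=(340,170) if n=="scene" else (130,190)
    cv2.imwrite(f"pics/{n}2.png",cv2.resize(c["img"][y:y+110,x:x+110,::-1],None,fx=5,fy=5,interpolation=cv2.INTER_CUBIC))
E
```

```text
t 1.62 p [0.4316 0.3134 0.0951] r [-179.91   -0.24 -165.68] F [ 0.55 -0.68 -0.08] g 0.0869
```

View pics/scene2.png

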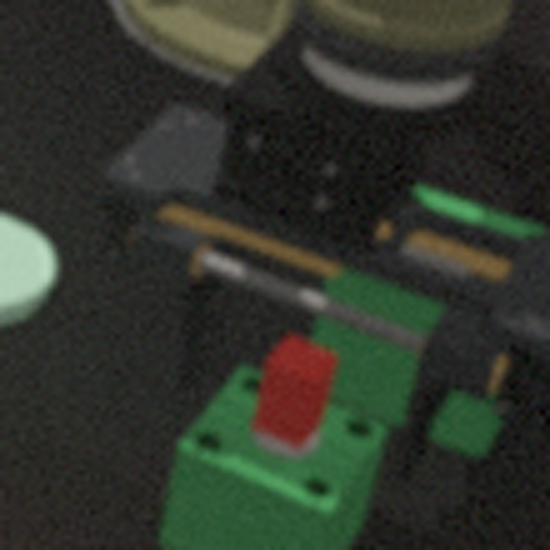

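View pics/top2.png

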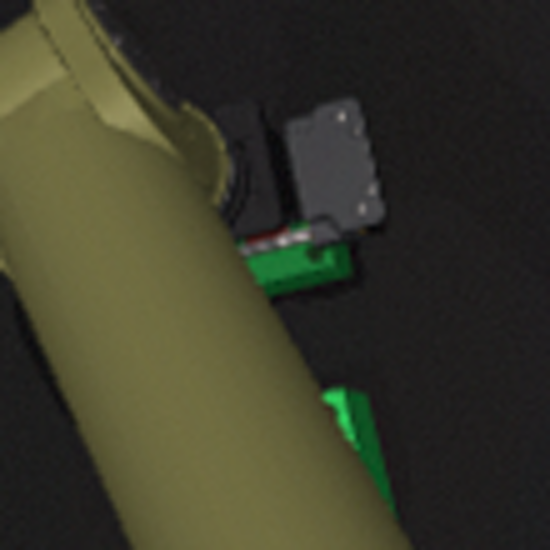

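```bash
python3 - <<'E'
from h import *
from scipy.spatial.transform import Rotation as Ro
p=np.array([.4316,.3134,.0951]); R=Ro.from_euler("xyz",[-179.91,-.24,-165.68],degrees=True)
for n,x,y in(("scene",340,170),("top",130,190)):
    c=load(n+"2.npz")
    for q in([0,0,.025],[0,.043,.025],[0,-.043,.025],[0,.058,.025],[0,-.058,.025],[0,0,-.045]): 
        u=proj(c,p+R.apply(q)); print(n,q,u.round(1),((u-[x,y])*5).round(0))
    cv2.imwrite(f"pics/{n}2f.png",c["img"][:,:,::-1])
E
```

```text
scene [0, 0, 0.025] [399.2 252.3] [296. 412.]
scene [0, 0.043, 0.025] [418.2 260.2] [391. 451.]
scene [0, -0.043, 0.025] [381.1 244.8] [206. 374.]
scene [0, 0.058, 0.025] [425. 263.] [425. 465.]
scene [0, -0.058, 0.025] [375.  242.3] [175. 361.]
scene [0, 0, -0.045] [405.3 227.1] [327. 285.]
top [0, 0, 0.025] [181.  234.7] [255. 223.]
top [0, 0.043, 0.025] [167.5 238.1] [188. 241.]
top [0, -0.043, 0.025] [194.5 231.2] [322. 206.]
top [0, 0.058, 0.025] [162.8 239.4] [164. 247.]
top [0, -0.058, 0.025] [199.1 230. ] [346. 200.]
top [0, 0, -0.045] [175.1 231.5] [226. 208.]
```

View pics/scene2f.png

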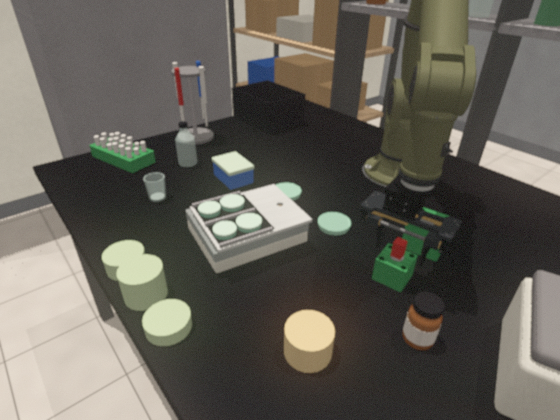

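The projected fingertips straddle the grip: scene crop about (206,374) and (391,451), with the pin at x≈290. I'll correct x by about 3 mm, settle, and close gently.

>>> {"op": "move_arm", "data": {"steps": [[8.7, -0.3, -0.1, 0.2, 0, 0, 0], [8.7, 0, 0, 0, 0, 0, 0], [8.7, 0, 0, 0, 0, 0, 0]]}}

```text
time_s: 1.97
tool_pos: [0.438, 0.3131, 0.0966]
tool_rot: [179.9, 0.1, -165.9]
force: [-0.1, -0.9, -0.7]
grip_width: 0.0867
```

>>> {"op": "move_arm", "data": {"steps": [[2.2, 0, 0, 0, 0, 0, 0], [2.2, 0, 0, 0, 0, 0, 0], [2.2, 0, 0, 0, 0, 0, 0], [2.2, 0, 0, 0, 0, 0, 0]], "force": 8}}

```text
time_s: 2.3
tool_pos: [0.4372, 0.3127, 0.0957]
tool_rot: [180.0, 0.0, -165.8]
force: [-0.3, -0.3, 0.9]
grip_width: 0.0682
```

>>> {"op": "move_arm", "data": {"steps": [[2.0, 0, 0, 0, 0, 0, 0], [2.0, 0, 0, 0, 0, 0, 0], [2.0, 0, 0, 0, 0, 0, 0], [2.0, 0, 0, 0, 0, 0, 0], [2.0, 0, 0, 0, 0, 0, 0]]}}

```text
time_s: 2.72
tool_pos: [0.4372, 0.3127, 0.0956]
tool_rot: [180.0, 0.0, -165.8]
force: [-0.2, -0.4, -0.4]
grip_width: 0.0351
```

>>> {"op": "move_arm", "data": {"steps": [[2.0, 0, 0, 0, 0, 0, 0], [2.0, 0, 0, 0, 0, 0, 0], [2.0, 0, 0, 0, 0, 0, 0], [2.0, 0, 0, 0, 0, 0, 0], [2.0, 0, 0, 0, 0, 0, 0]]}}

```text
time_s: 3.13
tool_pos: [0.4376, 0.3117, 0.0956]
tool_rot: [-179.9, -0.0, -165.9]
force: [1.3, -3.6, 1.5]
grip_width: 0.0243
```

>>> {"op": "move_arm", "data": {"steps": [[2.0, 0, -0.05, 0, 0, 0, 0], [2.0, 0, 0, 0, 0, 0, 0], [2.0, 0, 0, -0.4, 0, 0, 0], [2.0, 0, 0, -0.8, 0, 0, 0], [2.0, 0, 0, -1.0, 0, 0, 0]], "force": 30}}

```text
time_s: 3.55
tool_pos: [0.4364, 0.3125, 0.1175]
tool_rot: [180.0, -0.1, -165.8]
force: [0.8, 0.2, -0.7]
grip_width: 0.0235
```

>>> {"op": "move_arm", "data": {"steps": [[2.0, 0, 0, -2.0, 0, 0, 0], [2.0, 0, 0, -2.5, 0, 0, 0], [2.0, 0, 0, -2.5, 0, 0, 0], [2.0, 0, 0, -2.0, 0, 0, 0], [2.0, 0, 0, 0, 0, 0, 0]]}}

```text
time_s: 3.97
tool_pos: [0.4388, 0.3152, 0.2136]
tool_rot: [179.7, 0.5, -165.8]
force: [0.7, 0.1, -0.6]
grip_width: 0.024
```

```bash
python3 - <<'E'
from plan import *
st(); plan([.5355,.0185,.205],170.3,9)
E
```

```text
t 3.97 p [0.4388 0.3152 0.2136] r [ 179.66    0.47 -165.77] F [ 0.68  0.12 -0.58] g 0.024
[-0.23, -3.46, 0.1, -0.0, -0.0, 0.0464]
[-0.39, -3.45, 0.1, -0.0, -0.0, 0.0464]
[-0.55, -3.42, 0.1, -0.0, -0.0, 0.0464]
[-0.71, -3.39, 0.1, -0.0, -0.0, 0.0464]
[-0.87, -3.36, 0.1, -0.0, -0.0, 0.0464]
[-1.02, -3.31, 0.1, -0.0, -0.0, 0.0464]
[-1.17, -3.26, 0.1, -0.0, -0.0, 0.0464]
[-1.32, -3.21, 0.1, -0.0, -0.0, 0.0464]
[-1.47, -3.14, 0.1, -0.0, -0.0, 0.0464]
```

>>> {"op": "move_arm", "data": {"steps": [[2.0, -0.25, -3.45, 0, 0, 0, 0.046], [2.0, -0.4, -3.45, 0, 0, 0, 0.046], [2.0, -0.55, -3.4, 0, 0, 0, 0.046], [2.0, -0.7, -3.4, 0, 0, 0, 0.046], [2.0, -0.85, -3.35, 0, 0, 0, 0.046]]}}

```text
time_s: 4.38
tool_pos: [0.4907, 0.1472, 0.2076]
tool_rot: [179.9, -0.0, -179.1]
force: [0.8, 0.6, -1.2]
grip_width: 0.0235
```

>>> {"op": "move_arm", "data": {"steps": [[2.0, -1.0, -3.3, 0.2, 0, 0, 0.046], [2.0, -1.15, -3.25, 0.2, 0, 0, 0.046], [2.0, -1.3, -3.2, 0.2, 0, 0, 0.046], [2.0, -1.45, -3.15, 0.2, 0, 0, 0.046], [2.0, 0, 0, 0.3, 0, 0, 0]]}}

```text
time_s: 4.8
tool_pos: [0.5346, 0.0083, 0.197]
tool_rot: [-179.8, 0.2, 169.8]
force: [0.5, -1.0, -0.7]
grip_width: 0.0238
```

>>> {"op": "move_arm", "data": {"steps": [[2.0, 0, 0, 0, 0, 0, 0], [2.0, 0, 0, 0, 0, 0, 0], [2.0, 0, 0, 0, 0, 0, 0]]}}

```text
time_s: 5.05
tool_pos: [0.5329, 0.0183, 0.1965]
tool_rot: [179.9, -0.0, 170.6]
force: [0.4, 0.3, -1.2]
grip_width: 0.024
```

```bash
python3 - <<'E'
from plan import *
st()
from cell import viewer
import cv2
for n in ("scene","top"):
    c=viewer.read_camera(n); np.savez(n+"3.npz",**c)
    x,y=(225,140) if n=="scene" else (225,140)
    cv2.imwrite(f"pics/{n}3.png",cv2.resize(c["img"][y:y+100,x:x+110,::-1],None,fx=6,fy=6,interpolation=cv2.INTER_CUBIC))
st()
E
```

```text
t 5.05 p [0.5329 0.0183 0.1965] r [ 1.7993e+02 -3.0000e-02  1.7061e+02] F [ 0.42  0.32 -1.18] g 0.024
t 5.15 p [0.5331 0.018  0.1967] r [179.95   0.   170.62] F [-0.38 -0.77 -1.46] g 0.0239
```

View pics/scene3.png

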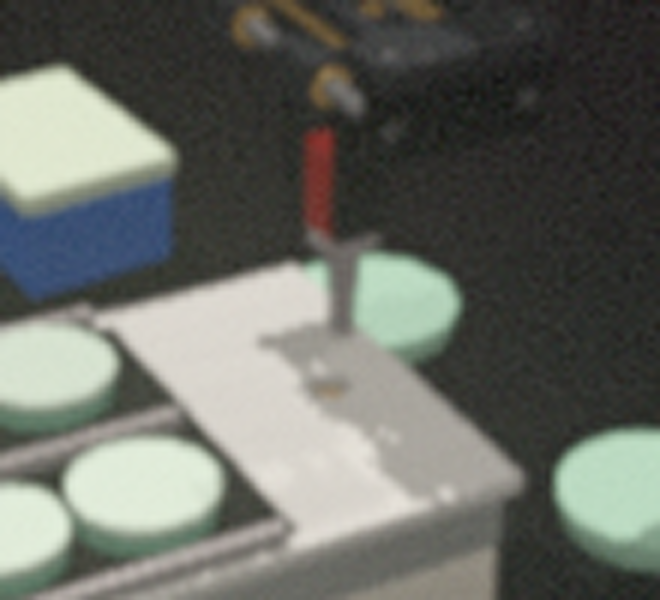

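View pics/top3.png

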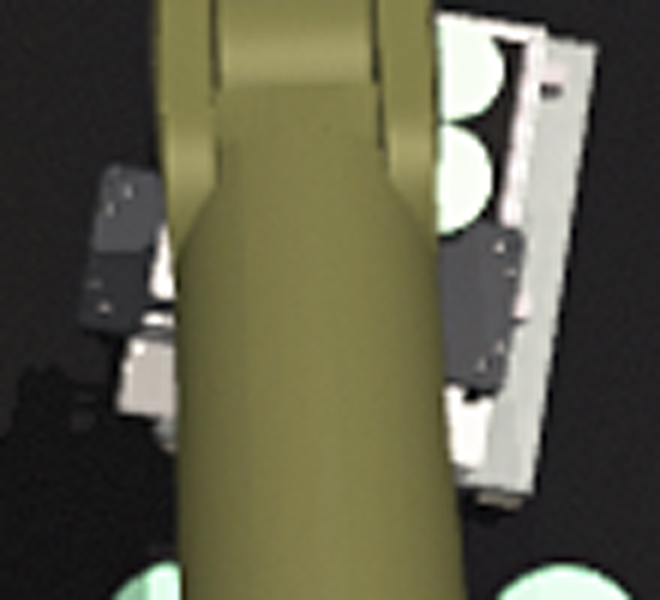

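```bash
python3 - <<'E'
from h import *
c=load("scene3.npz"); g=cv2.cvtColor(c["img"],cv2.COLOR_RGB2GRAY).astype(int)
print("\n".join("%d "%y+" ".join("%3d"%v for v in g[y,268:294]) for y in range(176,209)))
for z in(.115,.117,.119):
  for u,v in((281.7,194.3),(281.7,195.3)): print(z,u,v,onz(c,u,v,z))
print(proj(c,[.533,.018,.117]),proj(c,[.533,.018,.161]), "hole",onz(c,279.44,203.75,.09))
E
```

```text
176  57  55  55  55  47  53  46  62  71  70  77  64  50  49  43  50  49  42  44  44  41  46  46  48  48  53
177  54  55  54  53  55  56  52  63  80  77  74  60  54  53  39  47  47  48  42  45  49  48  54  47  47  50
178  58  59  61  52  57  53  56  59  88  99  93  74  57  45  50  44  50  55  61  60  53  52  50  54  50  45
179  51  58  54  53  56  50  52  65  95 113 104  90  69  57  54  61  69  76  87  88  70  52  47  45  49  55
180  54  53  52  59  56  55  54  66  83 104 107 106  89  76  84  90  96  97 103  87  70  51  45  49  48  50
181  50  62  55  53  56  44  57  54  63  82 100 104 104 100 101 106 109 108 106  97  81  67  58  57  51  47
182  57  52  55  56  56  58  51  53  60  72  86  97 101 105 109 106 116 140 148 149 147 131 116 109 100  84
183  52  59  70  74  98 108  95  79  93 116 123 110 103 102 104 105 131 175 190 191 189 182 178 172 168 150
184  99 110 123 143 168 178 164 147 162 174 174 141 113 105 108 108 139 190 205 207 205 206 205 205 202 194
185 167 179 186 194 208 212 204 195 200 207 198 160 118 101 103 107 143 194 207 207 207 209 207 207 209 206
186 206 213 215 215 
[... 2177 characters left out ...]
82 162 156 159 154 155 162 163 166 164 165 167 165 164 165 166 166 165
207 211 212 212 212 213 211 215 211 198 191 175 164 162 161 164 162 164 164 163 164 165 165 164 165 163 163
208 213 213 214 212 212 213 211 213 212 209 188 173 166 164 164 162 164 162 164 164 165 166 163 164 164 164
0.115 281.7 194.3 [0.52828864 0.01961677 0.115     ]
0.115 281.7 195.3 [0.53130029 0.02327702 0.115     ]
0.117 281.7 194.3 [0.5303642  0.02209091 0.117     ]
0.117 281.7 195.3 [0.53336395 0.0257367  0.117     ]
0.119 281.7 194.3 [0.53243977 0.02456506 0.119     ]
0.119 281.7 195.3 [0.53542761 0.02819637 0.119     ]
[279.84684996 193.96304878] [280.0762594  178.60105723] hole [0.53571219 0.02023673 0.09      ]
```

The scene view shows the pin tip at px (281.7,194.2) above the hole at (279.4,203.8). The arm hides the hole in the top view. Comparing both cameras, the tip needs about +3.5 mm x and −2.2 mm y. I'll shift and go down to just above the hole.

>>> {"op": "move_arm", "data": {"steps": [[2.0, -0.38, -0.16, 1.0, 0, 0, 0], [2.0, 0, 0, 1.0, 0, 0, 0], [2.0, 0, 0, 0.3, 0, 0, 0], [2.0, 0, 0, 0, 0, 0, 0], [2.0, 0, 0, 0, 0, 0, 0]]}}

```text
time_s: 5.57
tool_pos: [0.5363, 0.014, 0.1729]
tool_rot: [-180.0, -0.1, 170.4]
force: [1.0, 0.3, -1.0]
grip_width: 0.0239
```

```bash
python3 - <<'E'
from plan import *
from h import *
from cell import viewer
st()
c=viewer.read_camera("scene"); np.savez("scene4.npz",**c)
cv2.imwrite("pics/scene4.png",cv2.resize(c["img"][165:225,240:320,::-1],None,fx=8,fy=8,interpolation=cv2.INTER_CUBIC))
E
```

```text
t 5.57 p [0.5363 0.014  0.1729] r [-1.7998e+02 -7.0000e-02  1.7045e+02] F [ 0.97  0.25 -1.01] g 0.0239
```

View pics/scene4.png

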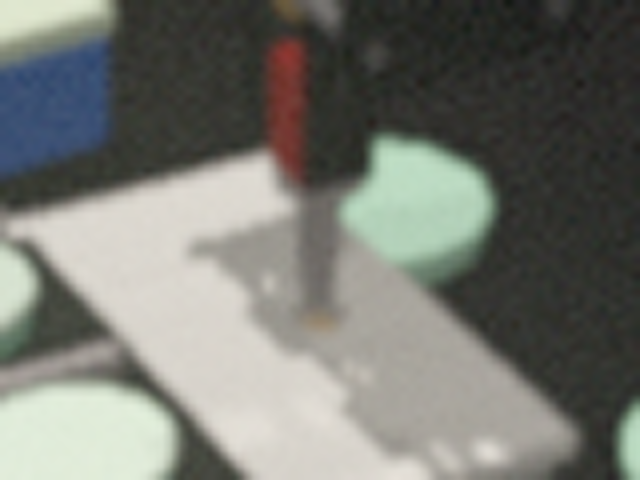

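The tip at crop (318,305) is directly above the hole at (319,315). Descending gently.

>>> {"op": "move_arm", "data": {"steps": [[2.0, 0, 0, 0.2, 0, 0, 0], [2.0, 0, 0, 0.3, 0, 0, 0], [2.0, 0, 0, 0.25, 0, 0, 0], [2.0, 0, 0, 0, 0, 0, 0]]}}

```text
time_s: 5.95
tool_pos: [0.5364, 0.0139, 0.1655]
tool_rot: [-180.0, -0.0, 170.4]
force: [-0.0, -0.6, -0.5]
grip_width: 0.0238
```

>>> {"op": "move_arm", "data": {"steps": [[2.0, 0, 0, 0.25, 0, 0, 0], [2.0, 0, 0, 0.2, 0, 0, 0], [2.0, 0, 0, 0.15, 0, 0, 0], [2.0, 0, 0, 0, 0, 0, 0]]}}

```text
time_s: 6.28
tool_pos: [0.5365, 0.0139, 0.1596]
tool_rot: [-180.0, -0.0, 170.4]
force: [0.2, -0.8, -1.4]
grip_width: 0.0241
```

>>> {"op": "move_arm", "data": {"steps": [[2.0, 0, 0, 0.1, 0, 0, 0], [2.0, 0, 0, 0.1, 0, 0, 0], [2.0, 0, 0, 0, 0, 0, 0]]}}

```text
time_s: 6.53
tool_pos: [0.5366, 0.0139, 0.1579]
tool_rot: [-180.0, -0.0, 170.4]
force: [-0.4, 0.1, -1.6]
grip_width: 0.0238
```

>>> {"op": "move_arm", "data": {"steps": [[2.0, 0, 0, 0.1, 0, 0, 0], [2.0, 0, 0, 0.1, 0, 0, 0], [2.0, 0, 0, 0, 0, 0, 0]]}}

```text
time_s: 6.78
tool_pos: [0.5366, 0.0139, 0.1559]
tool_rot: [180.0, -0.0, 170.4]
force: [-0.3, -0.2, -1.5]
grip_width: 0.0244
```

>>> {"op": "move_arm", "data": {"steps": [[2.0, 0, 0, 0.1, 0, 0, 0], [2.0, 0, 0, 0.1, 0, 0, 0], [2.0, 0, 0, 0, 0, 0, 0]]}}

```text
time_s: 7.03
tool_pos: [0.5366, 0.0139, 0.1538]
tool_rot: [-180.0, -0.0, 170.4]
force: [0.4, 0.0, -1.4]
grip_width: 0.0234
```

>>> {"op": "move_arm", "data": {"steps": [[2.0, 0, 0, 0.1, 0, 0, 0], [2.0, 0, 0, 0.1, 0, 0, 0], [2.0, 0, 0, 0.1, 0, 0, 0], [2.0, 0, 0, 0, 0, 0, 0]]}}

```text
time_s: 7.37
tool_pos: [0.5366, 0.0139, 0.1508]
tool_rot: [-180.0, -0.0, 170.4]
force: [-0.2, 0.1, -1.6]
grip_width: 0.0233
```

```bash
python3 - <<'E'
from plan import *
from h import *
from cell import viewer
st()
c=viewer.read_camera("scene"); np.savez("scene5.npz",**c)
cv2.imwrite("pics/scene5.png",cv2.resize(c["img"][165:225,240:320,::-1],None,fx=8,fy=8,interpolation=cv2.INTER_CUBIC))
E
```

```text
t 7.37 p [0.5366 0.0139 0.1508] r [-1.8000e+02 -2.0000e-02  1.7044e+02] F [-0.17  0.15 -1.58] g 0.0233
```

View pics/scene5.png

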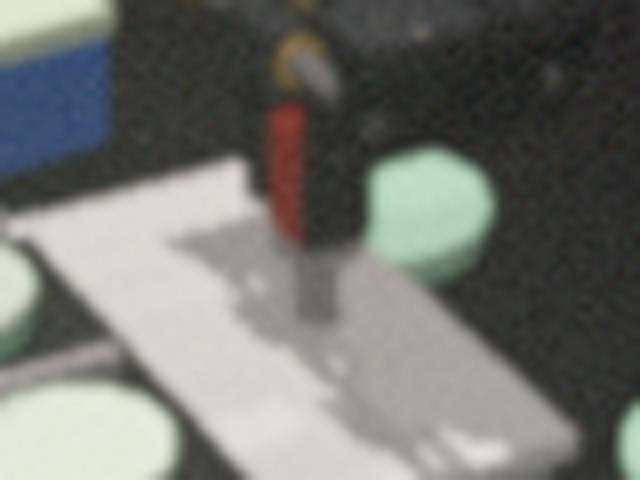

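The pin is about 19 mm into the hole, past the carriage's top level, with no contact. The tip therefore seems to have found the carriage hole at once. Going on until it touches the housing.

>>> {"op": "move_arm", "data": {"steps": [[2.0, 0, 0, 0.1, 0, 0, 0], [2.0, 0, 0, 0.1, 0, 0, 0], [2.0, 0, 0, 0.1, 0, 0, 0], [2.0, 0, 0, 0, 0, 0, 0]]}}

```text
time_s: 7.75
tool_pos: [0.5366, 0.0139, 0.1478]
tool_rot: [-180.0, -0.0, 170.4]
force: [0.9, 0.9, -1.5]
grip_width: 0.0239
```

>>> {"op": "move_arm", "data": {"steps": [[2.0, 0, 0, 0.1, 0, 0, 0], [2.0, 0, 0, 0.1, 0, 0, 0], [2.0, 0, 0, 0, 0, 0, 0]]}}

```text
time_s: 8.0
tool_pos: [0.5366, 0.0139, 0.1458]
tool_rot: [-180.0, -0.0, 170.4]
force: [0.8, -0.5, -0.7]
grip_width: 0.024
```

>>> {"op": "move_arm", "data": {"steps": [[2.0, 0, 0, 0.1, 0, 0, 0], [2.0, 0, 0, 0, 0, 0, 0]]}}

```text
time_s: 8.17
tool_pos: [0.5369, 0.0139, 0.1456]
tool_rot: [180.0, 0.0, 170.4]
force: [-2.0, -0.5, 2.2]
grip_width: 0.0235
```

>>> {"op": "move_arm", "data": {"steps": [[2.0, 0, 0, 0.1, 0, 0, 0], [2.0, 0, 0, 0, 0, 0, 0]]}}

```text
time_s: 8.33
tool_pos: [0.537, 0.0138, 0.1455]
tool_rot: [180.0, 0.0, 170.4]
force: [-2.6, 0.1, 8.2]
grip_width: 0.0234
```

Contact came at TCP z 0.1456, so the tip is at 0.066. That is the housing's level, and brass would have stopped it 12 mm higher, so both holes are captured. I'll back off 3.5 mm and centre the pin in x by touching the hole walls lightly.

>>> {"op": "move_arm", "data": {"steps": [[2.0, 0, 0, -0.35, 0, 0, 0], [2.0, 0, 0, 0, 0, 0, 0], [2.0, 0.1, 0, 0, 0, 0, 0], [2.0, 0, 0, 0, 0, 0, 0]]}}

```text
time_s: 8.67
tool_pos: [0.5354, 0.0141, 0.1472]
tool_rot: [-180.0, -0.0, 170.4]
force: [0.1, -0.0, -1.5]
grip_width: 0.0236
```

>>> {"op": "move_arm", "data": {"steps": [[2.0, 0.1, 0, 0, 0, 0, 0], [2.0, 0, 0, 0, 0, 0, 0]]}}

```text
time_s: 8.83
tool_pos: [0.5344, 0.0143, 0.1472]
tool_rot: [-180.0, -0.0, 170.4]
force: [0.2, -0.3, -2.5]
grip_width: 0.0234
```

>>> {"op": "move_arm", "data": {"steps": [[2.0, 0.1, 0, 0, 0, 0, 0], [2.0, 0, 0, 0, 0, 0, 0]]}}

```text
time_s: 9.0
tool_pos: [0.5339, 0.0145, 0.1475]
tool_rot: [180.0, 0.0, 170.4]
force: [0.7, -0.1, -1.1]
grip_width: 0.0236
```

>>> {"op": "move_arm", "data": {"steps": [[2.0, 0.1, 0, 0, 0, 0, 0], [2.0, 0, 0, 0, 0, 0, 0]]}}

```text
time_s: 9.17
tool_pos: [0.5335, 0.0146, 0.1478]
tool_rot: [180.0, 0.1, 170.4]
force: [2.6, 0.0, -2.6]
grip_width: 0.0236
```

>>> {"op": "move_arm", "data": {"steps": [[2.0, -0.4, 0, 0, 0, 0, 0], [2.0, -0.2, 0, 0, 0, 0, 0], [2.0, 0, 0, 0, 0, 0, 0]]}}

```text
time_s: 9.42
tool_pos: [0.5382, 0.0138, 0.1473]
tool_rot: [-180.0, -0.1, 170.4]
force: [-1.2, 0.9, 0.6]
grip_width: 0.0239
```

>>> {"op": "move_arm", "data": {"steps": [[2.0, -0.1, 0, 0, 0, 0, 0], [2.0, 0, 0, 0, 0, 0, 0]]}}

```text
time_s: 9.58
tool_pos: [0.5385, 0.0138, 0.1472]
tool_rot: [-180.0, -0.2, 170.5]
force: [-4.0, 1.1, 1.7]
grip_width: 0.0238
```

Walls were felt at x ≈ 0.534 and 0.538, so the centre is 0.536. I'll centre there and carry both layers along −y.

>>> {"op": "move_arm", "data": {"steps": [[2.0, 0.36, 0, 0, 0, 0, 0], [2.0, 0, -0.4, 0, 0, 0, 0], [2.0, 0, -0.4, 0, 0, 0, 0], [2.0, 0, -0.4, 0, 0, 0, 0], [2.0, 0, -0.4, 0, 0, 0, 0]]}}

```text
time_s: 10.0
tool_pos: [0.5339, 0.0016, 0.1475]
tool_rot: [179.7, 0.0, 170.5]
force: [0.8, 8.2, -3.1]
grip_width: 0.0239
```

>>> {"op": "move_arm", "data": {"steps": [[2.0, 0, -0.3, 0, 0, 0, 0], [2.0, 0, 0, 0, 0, 0, 0], [2.0, 0, 0, 0, 0, 0, 0]]}}

```text
time_s: 10.25
tool_pos: [0.5333, -0.0026, 0.1475]
tool_rot: [179.8, 0.0, 170.5]
force: [-0.5, 5.8, -3.2]
grip_width: 0.0239
```

>>> {"op": "move_arm", "data": {"steps": [[2.0, 0, -0.4, 0, 0, 0, 0], [2.0, 0, 0, 0, 0, 0, 0], [2.0, 0, 0, 0.2, 0, 0, 0], [2.0, 0, 0, 0.1, 0, 0, 0], [2.0, 0, 0, 0, 0, 0, 0]]}}

```text
time_s: 10.67
tool_pos: [0.5331, -0.0063, 0.1455]
tool_rot: [179.8, 0.1, 170.5]
force: [-1.0, 5.8, 2.2]
grip_width: 0.0236
```

>>> {"op": "move_arm", "data": {"steps": [[2.0, 0, 0, -0.25, 0, 0, 0], [2.0, 0, -0.2, 0, 0, 0, 0], [2.0, 0, 0, 0, 0, 0, 0], [2.0, 0, 0, 0.25, 0, 0, 0], [2.0, 0, 0, 0, 0, 0, 0]]}}

```text
time_s: 11.08
tool_pos: [0.5328, -0.008, 0.1452]
tool_rot: [179.7, 0.1, 170.5]
force: [0.4, 5.7, 1.8]
grip_width: 0.0234
```

>>> {"op": "move_arm", "data": {"steps": [[2.0, 0, 0, -0.25, 0, 0, 0], [2.0, 0, -0.2, 0, 0, 0, 0], [2.0, 0, 0, 0, 0, 0, 0], [2.0, 0, 0, 0.25, 0, 0, 0], [2.0, 0, 0, 0, 0, 0, 0]]}}

```text
time_s: 11.5
tool_pos: [0.5324, -0.01, 0.1452]
tool_rot: [179.7, 0.1, 170.5]
force: [-0.4, 6.3, 0.1]
grip_width: 0.024
```

>>> {"op": "move_arm", "data": {"steps": [[2.0, 0, 0, 0.1, 0, 0, 0], [2.0, 0, 0, 0, 0, 0, 0]]}}

```text
time_s: 11.67
tool_pos: [0.5325, -0.0099, 0.1445]
tool_rot: [179.7, 0.1, 170.5]
force: [-2.0, 5.7, 2.3]
grip_width: 0.0237
```

>>> {"op": "move_arm", "data": {"steps": [[2.0, 0, 0, -0.25, 0, 0, 0], [2.0, 0, -0.15, 0, 0, 0, 0], [2.0, 0, 0, 0, 0, 0, 0], [2.0, 0, 0, 0.25, 0, 0, 0], [2.0, 0, 0, 0, 0, 0, 0]]}}

```text
time_s: 12.08
tool_pos: [0.5322, -0.0113, 0.1443]
tool_rot: [179.7, 0.1, 170.5]
force: [-0.7, 5.7, 1.5]
grip_width: 0.0238
```

>>> {"op": "move_arm", "data": {"steps": [[2.0, 0, 0, -0.25, 0, 0, 0], [2.0, 0, -0.2, 0, 0, 0, 0], [2.0, 0, 0, 0, 0, 0, 0], [2.0, 0, 0, 0.25, 0, 0, 0], [2.0, 0, 0, 0, 0, 0, 0]]}}

```text
time_s: 12.5
tool_pos: [0.532, -0.0136, 0.1453]
tool_rot: [179.7, 0.1, 170.5]
force: [-2.2, 5.9, 6.3]
grip_width: 0.0236
```

```bash
python3 - <<'E'
from plan import *
from h import *
from cell import viewer
st()
c=viewer.read_camera("scene"); np.savez("scene6.npz",**c)
t=viewer.read_camera("top"); np.savez("top6.npz",**t)
a=cv2.resize(c["img"][165:225,240:320,::-1],None,fx=5,fy=5,interpolation=cv2.INTER_CUBIC)
b=cv2.resize(t["img"][130:230,260:340,::-1],None,fx=4,fy=4,interpolation=cv2.INTER_CUBIC)
o=np.zeros((400,720,3),np.uint8); o[:300,:400]=a; o[:400,400:]=b
cv2.imwrite("pics/st6.png",o)
E
```

```text
t 12.5 p [ 0.532  -0.0136  0.1453] r [1.7973e+02 1.0000e-01 1.7051e+02] F [-2.23  5.95  6.26] g 0.0236
```

View pics/st6.png

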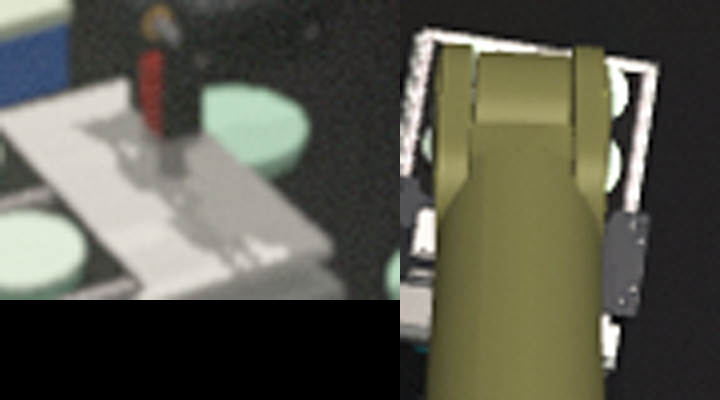

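The platform's edge has now passed the housing's edge in the top crop. The feels at y −0.010 and −0.0113 dipped about 1 mm below the housing surface, while −0.0136 landed on solid again. The bore is therefore near y ≈ −0.0107. I'll go back there and feel deeper.

>>> {"op": "move_arm", "data": {"steps": [[2.0, 0, 0, -0.25, 0, 0, 0], [2.0, 0, 0.15, 0, 0, 0, 0], [2.0, 0, 0.15, 0, 0, 0, 0], [2.0, 0, 0, 0, 0, 0, 0], [2.0, 0, 0, 0.2, 0, 0, 0]]}}

```text
time_s: 13.02
tool_pos: [0.5324, -0.0131, 0.1451]
tool_rot: [180.0, 0.1, 170.4]
force: [-3.6, 1.4, 17.5]
grip_width: 0.024
```

>>> {"op": "move_arm", "data": {"steps": [[2.0, 0, 0, 0.1, 0, 0, 0], [2.0, 0, 0, 0.1, 0, 0, 0], [2.0, 0, 0, 0, 0, 0, 0]]}}

```text
time_s: 13.27
tool_pos: [0.5328, -0.0132, 0.145]
tool_rot: [179.9, 0.1, 170.4]
force: [-4.5, 3.4, 15.2]
grip_width: 0.0237
```

>>> {"op": "move_arm", "data": {"steps": [[2.0, 0, 0, -0.5, 0, 0, 0], [2.0, 0, 0.15, 0, 0, 0, 0], [2.0, 0, 0, 0, 0, 0, 0], [2.0, 0, 0, 0, 0, 0, 0]]}}

```text
time_s: 13.6
tool_pos: [0.5316, -0.0123, 0.1465]
tool_rot: [-179.9, -0.0, 170.4]
force: [-0.3, 0.3, -1.5]
grip_width: 0.0237
```

>>> {"op": "move_arm", "data": {"steps": [[2.0, 0, 0.2, 0, 0, 0, 0], [2.0, 0, 0, 0, 0, 0, 0], [2.0, 0, 0, 0.15, 0, 0, 0], [2.0, 0, 0, 0.1, 0, 0, 0], [2.0, 0, 0, 0, 0, 0, 0]]}}

```text
time_s: 14.02
tool_pos: [0.5319, -0.0097, 0.1441]
tool_rot: [-180.0, -0.0, 170.4]
force: [-0.2, 0.5, -1.3]
grip_width: 0.0238
```

At z 0.1441 there is no resistance, so the tip is in the housing bore. Continuing down.

>>> {"op": "move_arm", "data": {"steps": [[2.0, 0, 0, 0.15, 0, 0, 0], [2.0, 0, 0, 0.15, 0, 0, 0], [2.0, 0, 0, 0, 0, 0, 0]]}}

```text
time_s: 14.27
tool_pos: [0.5319, -0.0097, 0.1412]
tool_rot: [-180.0, -0.0, 170.4]
force: [0.1, -0.3, -1.1]
grip_width: 0.0237
```

>>> {"op": "move_arm", "data": {"steps": [[2.0, 0, 0, 0.15, 0, 0, 0], [2.0, 0, 0, 0.15, 0, 0, 0], [2.0, 0, 0, 0, 0, 0, 0]]}}

```text
time_s: 14.52
tool_pos: [0.532, -0.0096, 0.1382]
tool_rot: [-180.0, -0.0, 170.4]
force: [-1.0, -0.3, -2.0]
grip_width: 0.0238
```

>>> {"op": "move_arm", "data": {"steps": [[2.0, 0, 0, 0.15, 0, 0, 0], [2.0, 0, 0, 0.15, 0, 0, 0], [2.0, 0, 0, 0, 0, 0, 0]]}}

```text
time_s: 14.77
tool_pos: [0.532, -0.0097, 0.1353]
tool_rot: [-180.0, -0.0, 170.4]
force: [-0.5, -0.4, -1.9]
grip_width: 0.0235
```

>>> {"op": "move_arm", "data": {"steps": [[2.0, 0, 0, 0.15, 0, 0, 0], [2.0, 0, 0, 0.15, 0, 0, 0], [2.0, 0, 0, 0, 0, 0, 0]]}}

```text
time_s: 15.02
tool_pos: [0.5322, -0.0098, 0.1324]
tool_rot: [-180.0, 0.0, 170.4]
force: [-0.7, -0.2, -2.1]
grip_width: 0.0237
```

>>> {"op": "move_arm", "data": {"steps": [[2.0, 0, 0, 0.15, 0, 0, 0], [2.0, 0, 0, 0.15, 0, 0, 0], [2.0, 0, 0, 0, 0, 0, 0]]}}

```text
time_s: 15.27
tool_pos: [0.5323, -0.0098, 0.1299]
tool_rot: [180.0, 0.0, 170.4]
force: [-1.8, -1.1, 2.9]
grip_width: 0.0236
```

>>> {"op": "move_arm", "data": {"steps": [[2.0, 0, 0, 0.1, 0, 0, 0], [2.0, 0, 0, 0.1, 0, 0, 0], [2.0, 0, 0, 0, 0, 0, 0]]}}

```text
time_s: 15.52
tool_pos: [0.5324, -0.0098, 0.1284]
tool_rot: [180.0, 0.0, 170.4]
force: [-1.3, -1.3, 6.5]
grip_width: 0.0243
```

>>> {"op": "move_arm", "data": {"steps": [[2.0, 0.04, -0.04, 0, 0, 0, 0], [2.0, 0, 0, 0.1, 0, 0, 0], [2.0, 0, 0, 0, 0, 0, 0]]}}

```text
time_s: 15.77
tool_pos: [0.5323, -0.0098, 0.1276]
tool_rot: [179.9, 0.1, 170.4]
force: [-1.4, -0.4, 6.3]
grip_width: 0.0241
```

```bash
python3 - <<'E'
from plan import *
from h import *
from cell import viewer
st(); print(env.get_obs()["wrist_torque"])
c=viewer.read_camera("scene")
cv2.imwrite("pics/scene7.png",cv2.resize(c["img"][165:225,240:320,::-1],None,fx=8,fy=8,interpolation=cv2.INTER_CUBIC))
E
```

```text
t 15.77 p [ 0.5323 -0.0098  0.1276] r [1.7994e+02 8.0000e-02 1.7044e+02] F [-1.43 -0.36  6.32] g 0.0241
[0.03519284 0.46961392 0.02390484]
```

View pics/scene7.png

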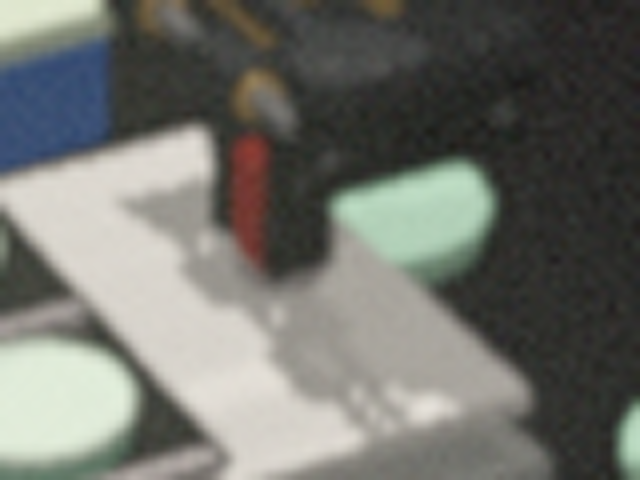

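The collar is almost on the platform, about 2 mm to go. The pin keeps sinking at a steady ~6 N as it aligns the layers, so I'll continue gently.

>>> {"op": "move_arm", "data": {"steps": [[2.0, 0.05, 0, 0, 0, 0, 0], [2.0, 0, 0, 0.1, 0, 0, 0], [2.0, 0, 0, 0, 0, 0, 0]]}}

```text
time_s: 16.07
tool_pos: [0.5322, -0.0097, 0.1268]
tool_rot: [179.9, 0.1, 170.4]
force: [-1.2, -1.0, 6.5]
grip_width: 0.0242
```

>>> {"op": "move_arm", "data": {"steps": [[2.0, 0, 0, 0.1, 0, 0, 0], [2.0, 0, 0, 0, 0, 0, 0]]}}

```text
time_s: 16.23
tool_pos: [0.5322, -0.0097, 0.1259]
tool_rot: [179.9, 0.1, 170.4]
force: [-1.2, -0.5, 6.3]
grip_width: 0.0233
```

>>> {"op": "move_arm", "data": {"steps": [[2.0, 0, 0, 0.1, 0, 0, 0], [2.0, 0, 0, 0, 0, 0, 0]]}}

```text
time_s: 16.4
tool_pos: [0.5322, -0.0096, 0.1255]
tool_rot: [179.9, 0.1, 170.4]
force: [-2.9, -1.7, 11.1]
grip_width: 0.0237
```

>>> {"op": "move_arm", "data": {"steps": [[2.0, 0, 0, 0.1, 0, 0, 0], [2.0, 0, 0, 0, 0, 0, 0]]}}

```text
time_s: 16.57
tool_pos: [0.5323, -0.0096, 0.1255]
tool_rot: [179.9, 0.1, 170.4]
force: [-6.4, 0.3, 18.0]
grip_width: 0.0238
```

Hard stop at z 0.1255, which is the predicted home height of 0.1256, so the collar is seated. I'll relieve the pressure and release.

>>> {"op": "move_arm", "data": {"steps": [[2.0, 0, 0, -0.25, 0, 0, 0], [2.0, 0, 0, 0, 0, 0, 0]]}}

```text
time_s: 16.73
tool_pos: [0.532, -0.0096, 0.1258]
tool_rot: [179.9, 0.1, 170.5]
force: [-1.0, 0.1, 4.8]
grip_width: 0.0236
```

>>> {"op": "move_arm", "data": {"steps": [[3.4, 0, 0, 0, 0, 0, 0], [5.0, 0, 0, 0, 0, 0, 0], [6.0, 0, 0, 0, 0, 0, 0], [6.0, 0, 0, 0, 0, 0, 0], [6.0, 0, 0, 0, 0, 0, 0]]}}

```text
time_s: 17.15
tool_pos: [0.5309, -0.0098, 0.1247]
tool_rot: [-180.0, -0.0, 170.4]
force: [-0.2, 0.6, 0.4]
grip_width: 0.0492
```

>>> {"op": "move_arm", "data": {"steps": [[6.0, 0, 0, -0.5, 0, 0, 0], [6.0, 0, 0, -2.5, 0, 0, 0], [6.0, 0, 0, -3.0, 0, 0, 0], [6.0, 0, 0, -3.5, 0, 0, 0], [6.0, 0, 0, -3.5, 0, 0, 0]]}}

```text
time_s: 17.57
tool_pos: [0.5306, -0.0101, 0.2565]
tool_rot: [-180.0, -0.0, 170.4]
force: [0.7, -0.4, 0.2]
grip_width: 0.06
```

>>> {"op": "move_arm", "data": {"steps": [[6.0, 0, 3.8, -1.0, 0, 0, 0], [6.0, 0, 3.8, 0, 0, 0, 0], [6.0, 0, 3.8, 0, 0, 0, 0], [6.0, 0, 3.8, 0, 0, 0, 0], [6.0, 0, 3.8, 0, 0, 0, 0]]}}

```text
time_s: 17.98
tool_pos: [0.5628, 0.1792, 0.2657]
tool_rot: [180.0, 0.0, 170.4]
force: [0.4, -0.1, 1.0]
grip_width: 0.0602
```

>>> {"op": "move_arm", "data": {"steps": [[6.0, 0, 3.0, 0, 0, 0, 0], [6.0, 0, 0, 0, 0, 0, 0]]}}

```text
time_s: 18.15
tool_pos: [0.5664, 0.2162, 0.2644]
tool_rot: [179.8, -0.1, 171.1]
force: [-1.0, 1.6, 1.3]
grip_width: 0.0598
```

```bash
python3 - <<'E'
from plan import *
from h import *
from cell import viewer
st()
c=viewer.read_camera("scene"); np.savez("scene8.npz",**c)
t=viewer.read_camera("top"); np.savez("top8.npz",**t)
a=cv2.resize(c["img"][165:245,235:320,::-1],None,fx=5,fy=5,interpolation=cv2.INTER_CUBIC)
b=cv2.resize(t["img"][130:230,240:340,::-1],None,fx=3.5,fy=3.5,interpolation=cv2.INTER_CUBIC)
o=np.zeros((400,800,3),np.uint8); o[:400,:425]=a; o[:350,430:780]=b
cv2.imwrite("pics/st8.png",o); cv2.imwrite("pics/scene8.png",c["img"][:,:,::-1])
im=c["img"].astype(int); m=(im[...,0]>150)&(im[...,1]<90)&(im[...,2]<100); m[:170]=0;m[260:]=0;m[:,:230]=0;m[:,330:]=0
ys,xs=np.nonzero(m); print("red scene",xs.mean(),ys.mean(),ys.min(),ys.max())
E
```

```text
t 18.15 p [0.5664 0.2162 0.2644] r [ 1.7979e+02 -9.0000e-02  1.7106e+02] F [-0.96  1.63  1.35] g 0.0598
red scene 275.0232558139535 184.34883720930233 181 187
```

View pics/st8.png

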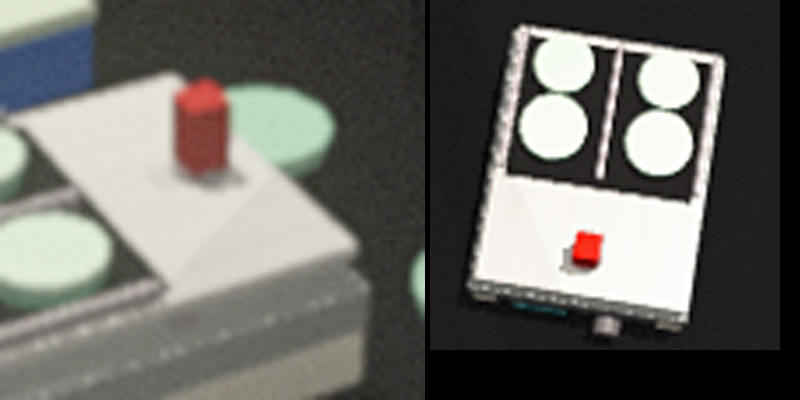

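View pics/scene8.png

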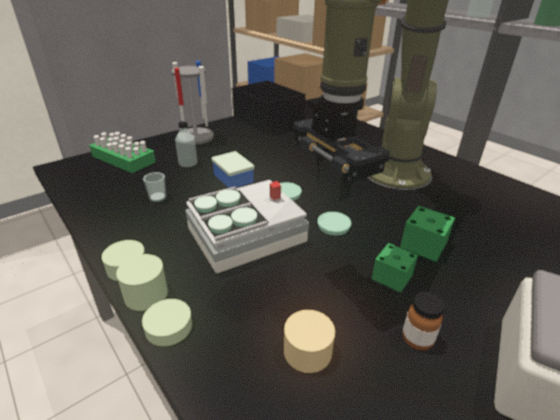

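```bash
python3 - <<'E'
from h import *
T=load("top8.npz"); S=load("scene8.npz")
def cen(w,x0,y0):
    ys,xs=np.mgrid[:w.shape[0],:w.shape[1]]; return (w*xs).sum()/w.sum()+x0,(w*ys).sum()/w.sum()+y0
im=T["img"].astype(float)[190:212,270:300]; ct=cen(np.clip((im[...,0]-140)/100,0,1)*(im[...,1]<100),270,190)
im=S["img"].astype(float)[175:203,265:285]; cs=cen(np.clip((im[...,0]-150)/45,0,1)*(im[...,1]<120),265,175)
for z in(.132,.135,.138): print(z,ct,cs,"scene-top mm",((onz(S,*cs,z)-onz(T,*ct,z))*1000).round(1),onz(T,*ct,z).round(4))
E
```

```text
0.132 (np.float64(284.4666264575794), np.float64(199.92360273421792)) (np.float64(274.6657303370786), np.float64(184.10056179775282)) scene-top mm [ 2.1  1.7 -0. ] [ 0.5267 -0.0098  0.132 ]
0.135 (np.float64(284.4666264575794), np.float64(199.92360273421792)) (np.float64(274.6657303370786), np.float64(184.10056179775282)) scene-top mm [6.  5.6 0. ] [ 0.5261 -0.0097  0.135 ]
0.138 (np.float64(284.4666264575794), np.float64(199.92360273421792)) (np.float64(274.6657303370786), np.float64(184.10056179775282)) scene-top mm [9.9 9.6 0. ] [ 0.5254 -0.0097  0.138 ]
```

The two views agree with the pin's head at z = 0.135. They show the same camera offset as when the pin stood at a known height in the stand, so the collar is flush to within about 0.3 mm. Handing in.

```bash
python3 -c "
from cell import job
print(job.sign_off())"
```

```text
the job is handed in; nothing more can be done
None
```

The pin is locked fully home and I've handed the job in, at about 18 s of the 51 s allowed. I took it from the small stand and put it down through the platform hole. The tip found the carriage hole on the first feel, and I then dragged both layers along −y to the housing bore. The pin was worked in at about 6 N until a hard stop, then released.

**Last checks**
- **Height:** the stop came at TCP z 0.1255, against 0.1256 predicted for home. The two camera views also put the head top at 0.135 m, so the collar is flush to within about 0.3 mm.
- **Alignment:** in the top view the platform sits centred over the housing. The carriage is hidden, so its alignment rests on the pin having gone fully home through it.
- **Surroundings:** nothing else looks moved in the last pictures, and the gripper is open and clear.

**What disagreed or went less well**
- **Cameras:** the two views differed by a steady 5–6 mm, which I worked around with relative measurements and touch.
- **Overshoot:** I first went past the bore. One feel there pressed up to 17.5 N on the housing before I backed off.
- **Final press:** it peaked at 18 N against the collar stop.

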